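# Click the swivel vise round to sixty degrees

## Task

The beech block in the blue vise is to be drilled at an angle: turn the blue vise anticlockwise (seen from above) on its swivel base, which clicks every 30 degrees, until its lever has clicked home over the yellow mark, the second click (60 degrees) past the white zero mark. The black upright grip on the lever is there to turn it by; let go of it there and leave the red vise's setting as it is.

Things in the scene. Friction and masses are not known exactly. Their poses are not given: they have to be found in the camera images.
- blue_vise (a joint): swivel angle (rad) of the blue vise, which holds a beech block: 0 with its lever over the white mark, positive anticlockwise from above, 1.047 over the yellow mark. Range -1.10 to 1.65. A sprung click stop holds it at every 0.524 (0, 0.524, 1.047), draws it in from either side and takes 2 to 4 N at the grip to overcome. Starts at -0.524 or 0, rarely caught between.
- blue_vise_knob (a point): holding point on the blue vise's grip: black, upright, round, 22 mm thick, from 34 to 96 mm above the bench, at the end of a flat steel lever (below 34 mm); fixed to the vise, it swings round with it and does not spin by itself. The point is on the grip's axis, 20 mm below its top, 76 mm above the bench, 125 mm from the swivel axis.
- blue_vise_base: round dark steel base of the blue vise, 168 mm wide, 16 high, fixed; origin on the swivel axis at bench height. At swivel angle q the lever points along the base's -x axis turned anticlockwise by q. White mark on its -x side, yellow mark 60 degrees anticlockwise of it, metal dots at other clicks. Vise and block: up to 91 mm high, within 85 mm of the axis but for lever and grip.
- red_vise_knob (a point): the same point on the black grip of the red vise, which is alike in size but holds nothing; not to be turned (a shift of 30 mm of this point counts as turned).

How it is judged (in metres and radians):
At the end, for the whole second after the job is handed in: The blue vise rests released with its lever over the yellow mark, 60 degrees anticlockwise of zero within about 10 degrees; the grip of the red vise is within 30 mm of where it began (value of joint blue_vise between 0.867 and 1.227 rad and velocity of joint blue_vise between -0.05 and 0.05 rad/s and distance of red_vise_knob from where it was at the start of the episode below 0.03 m); the robot touches nothing.
It fails at once if the red vise is turned off its setting (distance of red_vise_knob from where it was at the start of the episode above 0.03 m).
It also fails if it takes over 38 s, if anything falls off the work surface, if the arm or the gripper's body presses on something with over 40 N, if the wrist force passes 120 N, or if a joint passes its speed limit or range.

## Robot

A 7-joint arm with a two-finger parallel gripper is mounted at the origin on a cart in front of the work surface, level with it; the furniture and walls round the work are solid. World frame = base frame: x ahead of the robot, y to its left, z up, the work surface at z = 0. Lengths are in mm, angles in rad, forces in N, time in s.
With the tool pointing down it reaches from about 400 to 875 mm from the base axis. Payload 19.3 kg.
Tool frame: the origin (TCP) lies between the finger pads; the fingertips stand 8 mm ahead of it and the grasp point (between the pads) lies 11 mm behind it (env.finger_overhang is the distance from the TCP to the fingertips, in mm); z points along the fingers, y is the line along which they close (so a half turn about z gives the same grasp; the last joint's range is limited). The gripper opens to 85 mm and grips with 20 to 120 N. Pads are 22 mm wide; open, the fingers measure 114 mm over their backs; the gripper's body (76 mm by 85 mm) begins 54 mm behind the grasp point. The pads swing forward as they close: fully open they stand 13 mm farther back than shut.
Start: joints at [-1.259, 0.521, -0.036, 1.599, 0.021, 1.021, -0.113], TCP at [232.887, 579.981, 207.791] pointing down, gripper open.
Joint ranges: [-2.91, 2.91], [-0.3, 2.13], [-1.5, 1.42], [0.17, 2.43], [-1.26, 4.41], [0.16, 1.93], [-2.52, 2.52]. Speed limits (rad/s): [1.89, 1.89, 2.39, 2.39, 3.01, 3.01, 3.01].

## Interface

Orientations are given as a 3x3 rotation matrix whose columns are the frame's x, y, z axes.
In Python, from rig import env, capture, camera_params gives the robot as it stands. The module is installed in compiled form; this text tells all that it offers.
- The arm moves only by the tool play_rows, never from a script. Its argument "series" is a list of rows, each an object of numbers: "wx", "wy", "wz": the turn, a rotation vector about the world's x, y, z in rad; "dx", "dy", "dz": the shift along the world's x, y, z in mm; "gripper": the gripper command: -1 is shut, 1 is fully open, values between are in proportion. A call has 1 to 12 rows; each row shifts and turns the commanded pose from where the row before left it; what a row does not reach is not made up. A row lasts 1/10 s, in which the tool goes at most 50 mm and 8.59 degrees, less where a joint would pass 70% of its speed; a pose out of reach is approached as far as the arm can. A call is refused whole if a number of a shift passes 50 or a number of a turn 0.15, either way. A call with a gripper value outside its range is refused whole. The fingers move at their own pace and stop on an object; the grip force is fixed at half the most. Time passes only in rows, so rows that do not move let the fingers close. It gives the time, the measured TCP pose, the force, the opening and the grip force at its end, in the units of the state.
- env.state(): the state, without advancing time (a new reading comes with each control period).
- capture(name): name is "side" or "top" or "wrist"; returns (picture, depth): 400x640x3 uint8, red, green, blue; 400x640 float32, mm along the optical axis (not along the pixel's ray), 0 where there is no reading.
- camera_params(name): a dict with "fx", "fy", "cx", "cy" (pixels), "k1" (the pictures are not rectified: a ray, as slopes to the right and down, at radius r is drawn at 1 + k1 r^2 times it, then the intrinsics apply), "R" (3x3) and "t" (3): a world point X has camera coordinates R X + t; the wrist camera has in their place "mount" (4x4, takes a point from camera to tool coordinates, whose origin is the TCP and whose axes are the flange's). Camera axes: x right, y down, z forward; pixel columns grow to the right and rows downward; lengths in mm; the calibration is good to about 2 mm. A picture is of the moment at which its call begins: read the wrist's pose just before it. camera_params takes no time and is no camera call.
- env.sign_off(): hands the job in; it is judged then, once.
The state is a dict: "time_s": time; "joint_positions": joint angles; "dq": joint speeds; "tau": joint torques, N m; "position": TCP position; "tool_rot": TCP orientation; "wrist_force": force on the tool from outside, world axes, zero at the start; "torque": the same for the moment, N m; "opening": finger opening in mm; "gripper_force": force on a finger pad.
Only numpy, scipy, OpenCV 4.12 (cv2) and the standard library are available. Lean on these libraries where they do the work, as an engineer would, in place of code of your own. Each camera call takes 0.05 s, during which the arm holds its last target. There are 200 camera calls.

## Working session

There is one attempt and no reset: what is moved stays moved. The work goes in short steps, Python scripts to look and compute and a tool call to move; the robot and the scene stay as the last step left them, time stands still between calls to the robot, and variables do not carry over. Pictures are saved under pics/ and viewed, at most 10 in all, crops included, and the job is handed in when it is done.

Besides the shell and the picture viewer there is one more tool, called after "Request:" as name(argument=value, ...), one argument or row to a line, values as JSON. play_rows: Moves the arm, as the interface text tells. Its arguments: {"type":"object","properties":{"series":{"type":"array","items":{"type":"object","properties":{"wx":{"type":"number"},"wy":{"type":"number"},"wz":{"type":"number"},"dx":{"type":"number"},"dy":{"type":"number"},"dz":{"type":"number"},"gripper":{"type":"number"}}}}},"required":["series"]}

```bash
mkdir -p pics; cat > h.py <<'E'
import numpy as np, cv2
from rig import env, capture, camera_params
def cam(name, st=None):
    p=camera_params(name)
    if 'mount' in p:
        M=np.array(p['mount']); Rt=np.array(st['tool_rot']); 
        Rcw=Rt@M[:3,:3]; c=Rt@M[:3,3]+np.array(st['position'])
    else:
        R=np.array(p['R']); Rcw=R.T; c=-R.T@np.array(p['t'])
    return p,Rcw,c
def rays(p,uv):
    K=np.array([[p['fx'],0,p['cx']],[0,p['fy'],p['cy']],[0,0,1.]])
    q=cv2.undistortPoints(np.float64(uv).reshape(-1,1,2),K,np.array([p['k1'],0,0,0,0.])).reshape(-1,2)
    return np.c_[q,np.ones(len(q))]
def onplane(name,uv,z,st=None):
    p,R,c=cam(name,st); d=rays(p,uv)@R.T
    return c+d*((z-c[2])/d[:,2])[:,None]
def cloud(name,depth,st=None):
    p,R,c=cam(name,st); v,u=np.mgrid[:400,:640]
    d=rays(p,np.c_[u.ravel(),v.ravel()])
    return (c+(d*depth.reshape(-1,1))@R.T).reshape(400,640,3)
def shoot(name,fn):
    st=env.state(); im,de=capture(name); cv2.imwrite('pics/'+fn,im[:,:,::-1]); np.savez('pics/'+fn+'.npz',im=im,de=de)
    return st,im,de
E
python3 - <<'E'
from h import *
s,_,_=shoot('top','top0.png'); print(s['time_s'],s['position'],np.round(s['tool_rot'],3),s['opening'])
shoot('side','side0.png')
for n in('top','side'): print(n,cam(n)[2])
E
```

```text
0.0 [232.78303842 579.68046488 207.24610355] [[-0.928  0.373 -0.   ]
 [ 0.373  0.928 -0.001]
 [-0.    -0.001 -1.   ]] 85.61908828608188
top [ 330.45323292    1.79331052 1017.85437766]
side [  431.49102464 -1031.51110913   471.60172197]
```

View pics/top0.png

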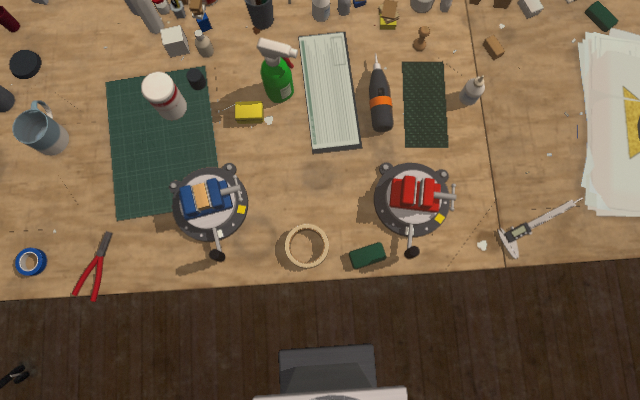

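View pics/side0.png

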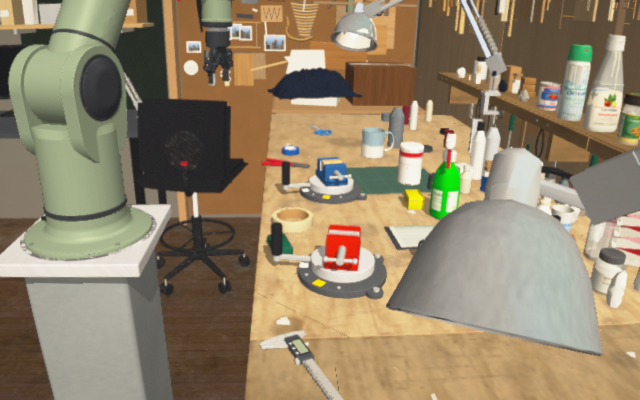

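Top view: the blue vise base is near (210,203), with its black grip at (218,256) and the yellow mark at (241,210). The red vise is near (414,200), with its grip at (412,252). Next I'll measure these.

```bash
cat > m.py <<'E'
from h import *
d=np.load('pics/top0.png.npz'); im,de=d['im'],d['de']
P=cloud('top',de); hsv=cv2.cvtColor(im,cv2.COLOR_RGB2HSV)
v,u=np.mgrid[:400,:640]
for nm,(cu,cv_) in dict(blue=(211,203),red=(413,200)).items():
    near=(np.hypot(u-cu,v-cv_)<75)
    # base: dark, desaturated at height ~16
    m=near&(abs(P[...,2]-16)<7)&(hsv[...,2]<110)&(hsv[...,1]<80)&(np.hypot(u-cu,v-cv_)<42)
    c=max(cv2.findContours(m.astype(np.uint8),0,1)[0],key=len)
    w=onplane('top',np.argwhere(m)[:,::-1],16)
    hull=cv2.convexHull(np.float32(w[:,:2])); 
    y=near&(hsv[...,0]>22)&(hsv[...,0]<33)&(hsv[...,1]>180)&(hsv[...,2]>150)
    yw=onplane('top',np.argwhere(y)[:,::-1],16).mean(0)
    k=near&(P[...,2]>80)&(hsv[...,2]<60)&(v>cv_+35)
    kw=onplane('top',np.argwhere(k)[:,::-1],96)
    kc=np.array(cv2.minEnclosingCircle(np.float32(kw[:,:2]))[0])
    c=cv2.minEnclosingCircle(hull); el=cv2.fitEllipse(hull)
    print(nm,m.sum(),'base',c,el,'yellow',y.sum(),yw,'knob',k.sum(),kc,kw.mean(0),P[k].mean(0), np.ptp(kw,0))
    b=np.array(el[0]); a=lambda q:np.degrees(np.arctan2(q[1]-b[1],q[0]-b[0]))
    print(' ang yellow',a(yw),'knob',a(kc),'r',np.hypot(*(kc-b)),np.hypot(*(yw[:2]-b)))
big=cv2.resize(im[150:280,140:300],None,fx=4.5,fy=4.5,interpolation=cv2.INTER_CUBIC)
cv2.imwrite('pics/crop0.png',big[:,:,::-1])
E
python3 m.py
```

```text
blue 1656 base ((567.5419311523438, 232.76065063476562), 89.72020721435547) ((566.0825805664062, 233.34324645996094), (169.53651428222656, 177.0430145263672), 95.71942901611328) yellow 60 [543.81712711 163.78070995  16.        ] knob 102 [437.5055542  206.11764526] [438.45755351 205.36235433  96.        ] [438.60479487 205.63791006  94.68099705] [22.13436663 21.85556987  0.        ]
 ang yellow -107.74873735812452 knob -168.0444713104587 r 131.42787021757525 73.03900946681286
red 1746 base ((545.4095458984375, -216.2473602294922), 89.8332290649414) ((545.3154907226562, -213.35986328125), (168.01332092285156, 174.77456665039062), 43.80967712402344) yellow 60 [ 494.64147661 -266.59268006   16.        ] knob 93 [ 400.10229492 -192.05754089] [ 417.94613199 -185.28368101   96.        ] [ 417.56760711 -183.25133044  105.03914586] [56.08849596 27.26506244  0.        ]
 ang yellow -133.58932308505564 knob 171.654413923825 r 146.7673709439034 73.49549978793989
```

View pics/crop0.png

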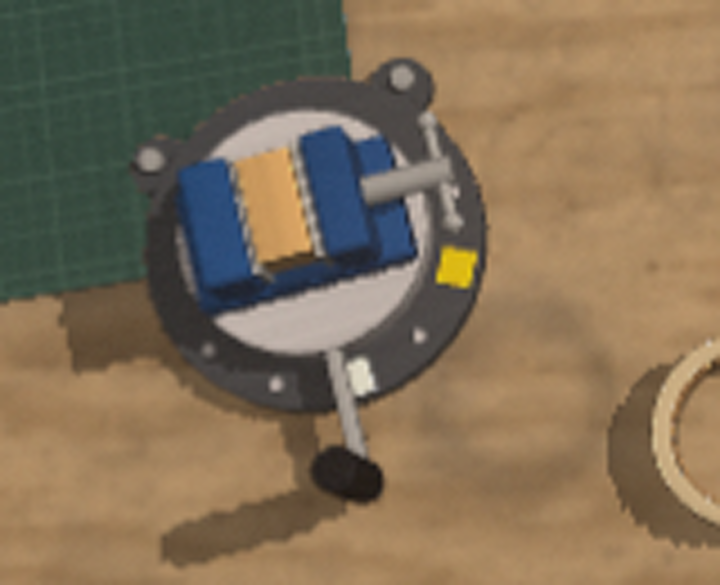

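The crop shows the lever just clockwise of the white mark (360,377). The yellow mark is at (457,268), with dots at (277,384), (208,350) and (419,335). The lugs bias the circle fit, so I'll fit the marks instead.

```bash
python3 - <<'E'
from h import *
from scipy.optimize import least_squares as ls
c=np.array([(360,377),(457,268),(277,384),(208,350),(419,335)])/4.5+[140,150]-0.4
w=onplane('top',c,16)[:,:2]; print(np.round(w,1))
a=np.radians([0,60,-30,-60,30])
f=lambda p:(np.c_[p[0]-p[2]*np.cos(p[3]+a),p[1]-p[2]*np.sin(p[3]+a)]-w).ravel()
s=ls(f,[566,233,73,0]); b=s.x[:2]; print(s.x,np.round(s.fun,1))
k=np.array([437.5,206.1]); d=k-b; q=np.arctan2(-d[1],-d[0])-s.x[3]; print('q',q,'r',np.hypot(*d))
for qq in np.linspace(q,1.047,5): print(round(qq,3),b-125*np.array([np.cos(qq+s.x[3]),np.sin(qq+s.x[3])]))
print(cam('wrist',env.state())[2])
E
```

```text
[[492.9 211.8]
 [543.3 163.3]
 [492.2 251.9]
 [510.9 285.1]
 [511.5 182.8]]
[5.62296106e+02 2.33280118e+02 7.24361281e+01 2.68131182e-01] [-0.5  2.3  0.7 -0.2  0.1 -0.3 -0.2 -0.9 -0.1 -1. ]
q -0.053683906498275924 r 127.72167717269826
-0.054 [440.15933489 206.67919303]
0.221 [451.98204895 174.4939895 ]
0.497 [472.10506725 146.73200058]
0.772 [499.01428379 125.48210742]
1.047 [530.68498215 112.34320488]
[163.55119057 607.14883499 372.61164168]
```

Request:
play_rows(
  series=[
    {"dx": 12,"dy": -22,"wz": -0.15,"gripper": 1},
    {"dx": 12,"dy": -22,"wz": -0.15,"gripper": 1},
    {"dx": 12,"dy": -22,"wz": -0.15,"gripper": 1},
    {"dx": 12,"dy": -22,"wz": -0.15,"gripper": 1},
    {"dx": 12,"dy": -22,"wz": -0.15,"gripper": 1},
    {"dx": 12,"dy": -22,"wz": -0.15,"gripper": 1},
    {"dx": 12,"dy": -22,"wz": -0.15,"gripper": 1},
    {"dx": 12,"dy": -22,"wz": -0.15,"gripper": 1},
    {"dx": 12,"dy": -22,"wz": -0.15,"gripper": 1},
    {"dx": 12,"dy": -22,"wz": -0.15,"gripper": 1},
  ],
)

```text
$.series[0]: bad value
```

Request:
play_rows(
  series=[
    {"dx": 12,"dy": -22,"wz": -0.15,"gripper": 1},
    {"dx": 12,"dy": -22,"wz": -0.15,"gripper": 1},
    {"dx": 12,"dy": -22,"wz": -0.15,"gripper": 1},
    {"dx": 12,"dy": -22,"wz": -0.15,"gripper": 1},
    {"dx": 12,"dy": -22,"wz": -0.15,"gripper": 1},
    {"dx": 12,"dy": -22,"wz": -0.15,"gripper": 1},
    {"dx": 12,"dy": -22,"wz": -0.15,"gripper": 1},
    {"gripper": 1},
    {"gripper": 1},
  ],
)

```text
$.series[0]: bad value
```

```bash
python3 - <<'E'
from h import *
s,im,de=shoot('wrist','w1.png'); print(s['position'],np.round(s['tool_rot'],3),np.round(s['joint_positions'],2))
P=cloud('wrist',de,s)
m=(abs(P[...,2]-95)<12)&(im.max(2)<70)&(np.hypot(P[...,0]-439,P[...,1]-206)<40)&(de>0)
print(m.sum()); 
if m.sum():
    w=onplane('wrist',np.argwhere(m)[:,::-1],96,s); print(w.mean(0),np.ptp(w,0),cv2.minEnclosingCircle(np.float32(w[:,:2])), np.median(P[m],0))
E
```

```text
[232.74948132 579.6963282  207.30979301] [[-0.928  0.373 -0.   ]
 [ 0.373  0.928 -0.001]
 [-0.    -0.001 -1.   ]] [-1.26  0.52 -0.04  1.6   0.02  1.02 -0.11]
0
```

View pics/w1.png

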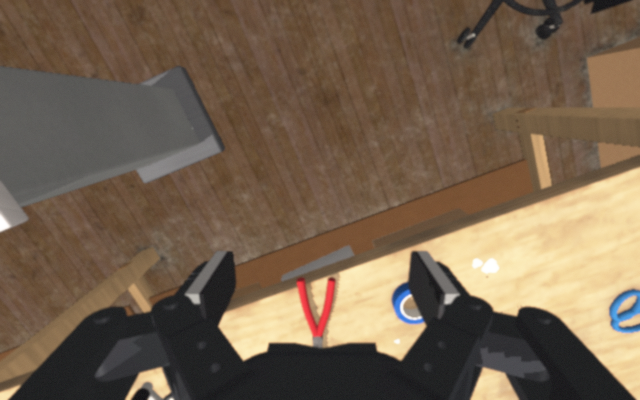

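The wrist picture shows only the start pose: the pliers at (315,310) and the tape at (408,300). The move was refused, so I'll send rows with every field filled in.

Request:
play_rows(
  series=[
    {"dx": 12,"dy": -22,"dz": 0,"wx": 0,"wy": 0,"wz": -0.15,"gripper": 1},
    {"dx": 12,"dy": -22,"dz": 0,"wx": 0,"wy": 0,"wz": -0.15,"gripper": 1},
  ],
)

```text
time_s: 0.35
position: [256.8, 535.4, 207.3]
tool_rot: [[-0.773, 0.634, -0.0], [0.634, 0.773, -0.001], [0.0, -0.001, -1.0]]
wrist_force: [0.3, -0.5, -0.2]
opening: 85.3
gripper_force: 0.0
```

Request:
play_rows(
  series=[
    {"dx": 12,"dy": -22,"dz": 0,"wx": 0,"wy": 0,"wz": -0.15,"gripper": 1},
    {"dx": 12,"dy": -22,"dz": 0,"wx": 0,"wy": 0,"wz": -0.15,"gripper": 1},
    {"dx": 12,"dy": -22,"dz": 0,"wx": 0,"wy": 0,"wz": -0.15,"gripper": 1},
    {"dx": 12,"dy": -22,"dz": 0,"wx": 0,"wy": 0,"wz": -0.15,"gripper": 1},
    {"dx": 12,"dy": -22,"dz": 0,"wx": 0,"wy": 0,"wz": -0.15,"gripper": 1},
    {"dx": 12,"dy": -22,"dz": 0,"wx": 0,"wy": 0,"wz": -0.15,"gripper": 1},
    {"dx": 12,"dy": -22,"dz": 0,"wx": 0,"wy": 0,"wz": -0.15,"gripper": 1},
    {"dx": 12,"dy": -22,"dz": 0,"wx": 0,"wy": 0,"wz": -0.15,"gripper": 1},
    {"dx": 12,"dy": -22,"dz": 0,"wx": 0,"wy": 0,"wz": -0.15,"gripper": 1},
    {"dx": 12,"dy": -22,"dz": 0,"wx": 0,"wy": 0,"wz": -0.15,"gripper": 1},
    {"dx": 12,"dy": -22,"dz": 0,"wx": 0,"wy": 0,"wz": -0.15,"gripper": 1},
  ],
)

```text
time_s: 1.45
position: [389.2, 293.0, 207.8]
tool_rot: [[0.694, 0.72, -0.0], [0.72, -0.694, 0.0], [0.0, -0.0, -1.0]]
wrist_force: [0.5, 0.9, 0.4]
opening: 85.3
gripper_force: 0.0
```

Request:
play_rows(
  series=[
    {"dx": 12,"dy": -22,"dz": 0,"wx": 0,"wy": 0,"wz": -0.15,"gripper": 1},
    {"dx": 12,"dy": -22,"dz": 0,"wx": 0,"wy": 0,"wz": -0.15,"gripper": 1},
    {"dx": 12,"dy": -22,"dz": 0,"wx": 0,"wy": 0,"wz": -0.15,"gripper": 1},
    {"dx": 12,"dy": -22,"dz": 0,"wx": 0,"wy": 0,"wz": -0.15,"gripper": 1},
    {"dx": 0,"dy": 0,"dz": 0,"wx": 0,"wy": 0,"wz": 0,"gripper": 1},
    {"dx": 0,"dy": 0,"dz": 0,"wx": 0,"wy": 0,"wz": 0,"gripper": 1},
  ],
)

```text
time_s: 2.05
position: [436.8, 206.0, 207.7]
tool_rot: [[0.978, 0.209, -0.0], [0.209, -0.978, -0.0], [-0.0, 0.0, -1.0]]
wrist_force: [-0.3, 0.1, -1.4]
opening: 84.8
gripper_force: 0.0
```

```bash
python3 - <<'E'
from h import *
s,im,de=shoot('wrist','w2.png'); print(s['time_s'],s['position'],np.round(s['tool_rot'],3),np.round(s['joint_positions'],2))
P=cloud('wrist',de,s)
m=(abs(P[...,2]-95)<12)&(im.max(2)<70)&(np.hypot(P[...,0]-439,P[...,1]-206)<40)&(de>0)
print(m.sum()); 
if m.sum():
    w=onplane('wrist',np.argwhere(m)[:,::-1],96,s); print(w.mean(0),np.ptp(w,0),cv2.minEnclosingCircle(np.float32(w[:,:2])), np.median(P[m],0))
E
```

```text
2.05 [436.78975199 206.00726343 207.68654723] [[ 0.978  0.209 -0.   ]
 [ 0.209 -0.978 -0.   ]
 [-0.     0.    -1.   ]] [-1.08  0.36  0.66  1.99 -0.28  0.89 -1.63]
350
[443.60276863 209.29722703  96.        ] [21.42220544 18.3822166   0.        ] ((443.5640869140625, 209.41644287109375), 10.866580963134766) [443.39992635 209.16650077  94.9834566 ]
```

View pics/w2.png

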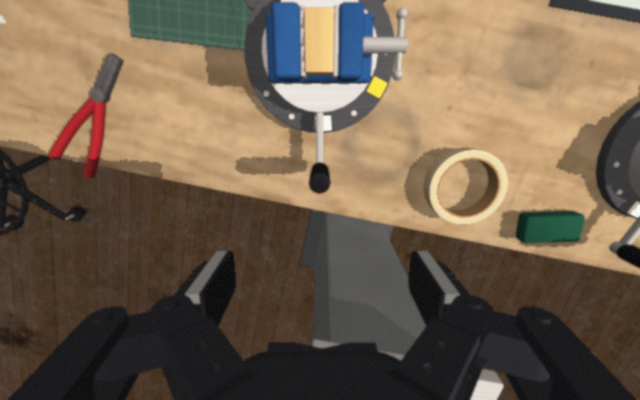

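The wrist view shows the black grip at (319,178), centred between the fingers, and the lever end beside the white mark at (326,124), so q is about 0. Descending to the grip now.

Request:
play_rows(
  series=[
    {"dx": 4,"dy": 1,"dz": -25,"wx": 0,"wy": 0,"wz": 0,"gripper": 1},
    {"dx": 0,"dy": 0,"dz": -30,"wx": 0,"wy": 0,"wz": 0,"gripper": 1},
    {"dx": 0,"dy": 0,"dz": -30,"wx": 0,"wy": 0,"wz": 0,"gripper": 1},
    {"dx": 0,"dy": 0,"dz": -30,"wx": 0,"wy": 0,"wz": 0,"gripper": 1},
    {"dx": 0,"dy": 0,"dz": -29,"wx": 0,"wy": 0,"wz": 0,"gripper": 1},
    {"dx": 0,"dy": 0,"dz": 0,"wx": 0,"wy": 0,"wz": 0,"gripper": 0},
    {"dx": 0,"dy": 0,"dz": 0,"wx": 0,"wy": 0,"wz": 0,"gripper": -0.3},
    {"dx": 0,"dy": 0,"dz": 0,"wx": 0,"wy": 0,"wz": 0,"gripper": -0.3},
    {"dx": 0,"dy": 0,"dz": 0,"wx": 0,"wy": 0,"wz": 0,"gripper": -0.3},
    {"dx": 0,"dy": 0,"dz": 0,"wx": 0,"wy": 0,"wz": 0,"gripper": -0.3},
  ],
)

```text
time_s: 3.1
position: [441.2, 207.5, 64.7]
tool_rot: [[0.978, 0.209, 0.001], [0.209, -0.978, 0.001], [0.001, -0.001, -1.0]]
wrist_force: [0.4, 0.3, -1.0]
opening: 30.1
gripper_force: 0.0
```

Request:
play_rows(
  series=[
    {"dx": 1.4,"dy": -6.0,"dz": 0,"wx": 0,"wy": 0,"wz": 0.05,"gripper": -0.3},
    {"dx": 1.7,"dy": -6.0,"dz": 0,"wx": 0,"wy": 0,"wz": 0.05,"gripper": -0.3},
    {"dx": 2.0,"dy": -5.9,"dz": 0,"wx": 0,"wy": 0,"wz": 0.05,"gripper": -0.3},
    {"dx": 2.3,"dy": -5.7,"dz": 0,"wx": 0,"wy": 0,"wz": 0.05,"gripper": -0.3},
    {"dx": 2.6,"dy": -5.6,"dz": 0,"wx": 0,"wy": 0,"wz": 0.05,"gripper": -0.3},
    {"dx": 2.9,"dy": -5.5,"dz": 0,"wx": 0,"wy": 0,"wz": 0.05,"gripper": -0.3},
  ],
)

```text
time_s: 3.7
position: [454.2, 172.9, 64.4]
tool_rot: [[0.872, 0.49, 0.001], [0.49, -0.872, 0.001], [0.001, -0.0, -1.0]]
wrist_force: [0.3, 2.6, -0.0]
opening: 29.4
gripper_force: 1.1
```

Request:
play_rows(
  series=[
    {"dx": 3.2,"dy": -5.3,"dz": 0,"wx": 0,"wy": 0,"wz": 0.05,"gripper": -0.3},
    {"dx": 3.4,"dy": -5.2,"dz": 0,"wx": 0,"wy": 0,"wz": 0.05,"gripper": -0.3},
    {"dx": 3.7,"dy": -5.0,"dz": 0,"wx": 0,"wy": 0,"wz": 0.05,"gripper": -0.3},
    {"dx": 3.9,"dy": -4.8,"dz": 0,"wx": 0,"wy": 0,"wz": 0.05,"gripper": -0.3},
    {"dx": 4.2,"dy": -4.6,"dz": 0,"wx": 0,"wy": 0,"wz": 0.05,"gripper": -0.3},
    {"dx": 4.4,"dy": -4.4,"dz": 0,"wx": 0,"wy": 0,"wz": 0.05,"gripper": -0.3},
  ],
)

```text
time_s: 4.3
position: [476.9, 143.0, 64.3]
tool_rot: [[0.688, 0.726, 0.001], [0.726, -0.688, 0.0], [0.001, 0.0, -1.0]]
wrist_force: [-0.1, 2.3, -0.3]
opening: 30.2
gripper_force: 1.3
```

Forces are only 2–3 N, which matches the click. I'll carry on to the yellow mark.

Request:
play_rows(
  series=[
    {"dx": 4.6,"dy": -4.2,"dz": 0,"wx": 0,"wy": 0,"wz": 0.05,"gripper": -0.3},
    {"dx": 4.8,"dy": -3.9,"dz": 0,"wx": 0,"wy": 0,"wz": 0.05,"gripper": -0.3},
    {"dx": 5.0,"dy": -3.7,"dz": 0,"wx": 0,"wy": 0,"wz": 0.05,"gripper": -0.3},
    {"dx": 5.2,"dy": -3.4,"dz": 0,"wx": 0,"wy": 0,"wz": 0.05,"gripper": -0.3},
    {"dx": 5.3,"dy": -3.2,"dz": 0,"wx": 0,"wy": 0,"wz": 0.05,"gripper": -0.3},
    {"dx": 5.5,"dy": -2.9,"dz": 0,"wx": 0,"wy": 0,"wz": 0.05,"gripper": -0.3},
    {"dx": 5.6,"dy": -2.6,"dz": 0,"wx": 0,"wy": 0,"wz": 0.05,"gripper": -0.3},
    {"dx": 5.7,"dy": -2.3,"dz": 0,"wx": 0,"wy": 0,"wz": 0.05,"gripper": -0.3},
    {"dx": 5.9,"dy": -2.0,"dz": 0,"wx": 0,"wy": 0,"wz": 0.05,"gripper": -0.3},
    {"dx": 5.9,"dy": -1.7,"dz": 0,"wx": 0,"wy": 0,"wz": 0.05,"gripper": -0.3},
    {"dx": 6.0,"dy": -1.4,"dz": 0,"wx": 0,"wy": 0,"wz": 0.05,"gripper": -0.3},
    {"dx": 0,"dy": 0,"dz": 0,"wx": 0,"wy": 0,"wz": 0,"gripper": -0.3},
  ],
)

```text
time_s: 5.5
position: [536.2, 111.6, 64.1]
tool_rot: [[0.209, 0.978, -0.0], [0.978, -0.209, 0.0], [0.0, -0.0, -1.0]]
wrist_force: [-2.6, 0.8, 2.3]
opening: 29.8
gripper_force: 1.2
```

```bash
python3 - <<'E'
from h import *
s=env.state(); print(s['wrist_force'],np.round(s['joint_positions'],2))
s,im,de=shoot('wrist','w3.png')
E
```

```text
[-2.57468176  0.83320283  2.3154535 ] [-0.42  0.61  0.15  1.92 -0.15  0.62 -0.39]
```

View pics/w3.png

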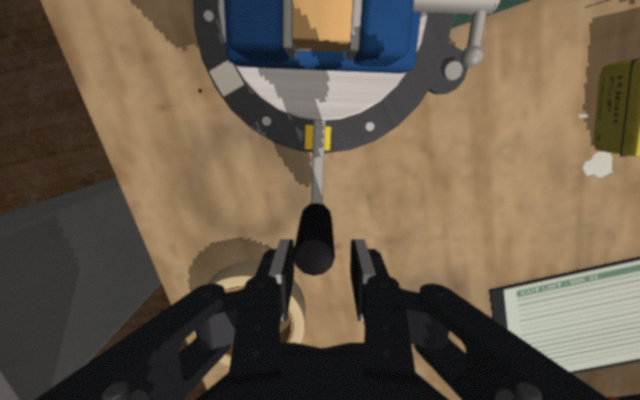

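The lever lies over the yellow mark at (318,137), with the grip at (315,240) between the pads. Now I'll open, lift away and check.

Request:
play_rows(
  series=[
    {"dx": 0,"dy": 0,"dz": 0,"wx": 0,"wy": 0,"wz": 0,"gripper": 0.6},
    {"dx": 0,"dy": 0,"dz": 0,"wx": 0,"wy": 0,"wz": 0,"gripper": 0.6},
    {"dx": 0,"dy": 0,"dz": 0,"wx": 0,"wy": 0,"wz": 0,"gripper": 0.6},
    {"dx": 0,"dy": 0,"dz": 0,"wx": 0,"wy": 0,"wz": 0,"gripper": 0.6},
    {"dx": 0,"dy": 0,"dz": 15,"wx": 0,"wy": 0,"wz": 0,"gripper": 0.6},
    {"dx": 0,"dy": 0,"dz": 25,"wx": 0,"wy": 0,"wz": 0,"gripper": 0.6},
    {"dx": 0,"dy": 0,"dz": 30,"wx": 0,"wy": 0,"wz": 0,"gripper": 0.6},
    {"dx": 0,"dy": 0,"dz": 30,"wx": 0,"wy": 0,"wz": 0,"gripper": 0.6},
    {"dx": 0,"dy": 0,"dz": 30,"wx": 0,"wy": 0,"wz": 0,"gripper": 0.6},
    {"dx": 0,"dy": 0,"dz": 20,"wx": 0,"wy": 0,"wz": 0,"gripper": 0.6},
    {"dx": 0,"dy": 0,"dz": 0,"wx": 0,"wy": 0,"wz": 0,"gripper": 0.6},
    {"dx": 0,"dy": 0,"dz": 0,"wx": 0,"wy": 0,"wz": 0,"gripper": 0.6},
  ],
)

```text
time_s: 6.75
position: [536.0, 111.8, 213.7]
tool_rot: [[0.209, 0.978, 0.0], [0.978, -0.209, 0.0], [0.0, 0.0, -1.0]]
wrist_force: [-0.3, 0.4, 0.1]
opening: 68.3
gripper_force: 0.0
```

```bash
python3 - <<'E'
from h import *
s,im,de=shoot('wrist','w4.png'); P=cloud('wrist',de,s)
m=(abs(P[...,2]-95)<12)&(im.max(2)<70)&(np.hypot(P[...,0]-531,P[...,1]-112)<40)&(de>0)
w=onplane('wrist',np.argwhere(m)[:,::-1],96,s); k=w.mean(0); print(m.sum(),k)
print('q',np.arctan2(233.3-k[1],562.3-k[0])-.268)
E
```

```text
350 [532.31014938 116.74756242  96.        ]
q 1.050951653819167
```

View pics/w4.png

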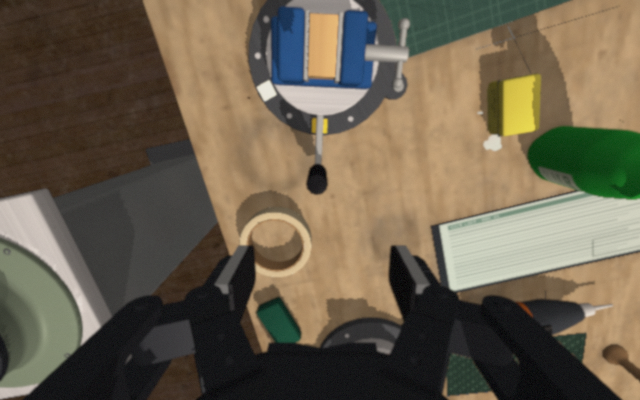

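The lever, with its grip at (317,180), rests over the yellow mark at (320,125). Measured q is about 1.05 and the gripper is clear of everything.

```bash
python3 -c "
from rig import env
print(env.sign_off())"
```

```text
the job is handed in; nothing more can be done
None
```

The blue vise is turned to the yellow mark (measured about 1.05 rad) and released, the robot never went near the red vise, and the job is handed in; the sign-off gave no verdict.

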